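# Lock a press tool head in its dock with the ratchet clamp

### The job

Push the blue-fronted tool head fully home into the grey dock, then tighten the clamp bolt by working the red-knobbed ratchet lever back and forth between its two yellow posts until it is firmly tight: pull up to about 12 N at the knob, and do not force it beyond 18 N. Finally swing the lever back to the post nearer the tool head, let go, and leave the other things on the bench where they are.

Things in the scene. Friction and masses are not known exactly. Their poses are not given: they have to be found in the camera images.
- dock: grey base plate 260 (x) x 320 (y) x 30 mm, fixed to the bench; origin at the centre of its underside; x points from its front (robot side) to its rear. The tool-head lane runs along x at y = -85 mm; the clamp bolt stands at x = 30, y = 85 mm. Two yellow posts, 78 mm high and 75 mm from the bolt, limit the lever. Heights here are above the bench.
- toolhead (a joint): travel of the tool head along the dock's +x between its rails, m: 0 = pulled out, 0.05 = fully home on a hard stop. About 4 N of friction; stays where it is left. An aluminium plate with two upright steel cylinders (tops at 88 mm) and a blue front plate.
- push_face (a point): point on the robot-side face of the tool head's upright blue front plate (64 mm wide, 8 mm thick, top edge at 100 mm height), at mid width, 85 mm high; moves with the tool head. Push it here along the dock's +x.
- spindle (a point): point on the vertical axis of bolt and lever, at the top of the bolt's hexagon head, 84 mm high (dock frame x 30, y 85).
- knob (a point): point on the axis of the upright red knob at the lever's end, 105 mm high. The knob is a round post 24 mm in diameter, from 73 to 123 mm high, 120 mm from the spindle axis; the lever bar below it has its top at 72 mm.
- lever (a joint): angle of the lever about the spindle, rad: 0 = parked at the post on the tool head's side, 1.2 = at the other post, hard stops at both. At 0.6 it points along the dock's -x; it grows clockwise from above (at 0.6 the knob then moves to the dock's +y). Growing tightens: a one-way ratchet takes the bolt along after up to 20 degrees of play. Swinging back is free (under 1 N) and leaves the bolt.
- bolt: clamp bolt: brass toothed wheel (78 mm diameter) under the lever and a hexagon head with a red stripe; clockwise from above tightens. Origin on the spindle axis at bench height. It first runs loose for an unknown 90 to 175 degrees with about 6 N of tangential push at the knob, then seats, and the push climbs by about 40 N per rad (0.35 N per mm at the knob).
- clamp: dark steel strap and pedestal around the bolt, on which it seats; fixed to the dock. Origin on the spindle axis at bench height. The bolt is tight once the push at the knob has reached 10 to 14 N, and then stays tight by its own friction when the lever is let go or swung back; beyond 18 N the clamp is overstrained.
- spare_die: bare steel cylinder, 22 mm diameter, 60 mm tall, standing on the dock's deck near its far edge; origin at the centre of its underside; leave alone
- water_bottle: clear bottle, 64 mm diameter, 190 mm tall, standing; origin under its centre; leave alone
- tub: white lidded tub, 150 mm diameter, 145 mm tall; origin under its centre; leave alone
- green_bin: open green parts bin 130 x 100 x 60 mm; origin under its centre; leave alone
- carton: red box 120 x 160 x 130 mm; origin under its centre; leave alone
- screwdriver: screwdriver with a blue handle lying on the bench; origin under its middle; leave alone
- wrench: steel wrench lying on the bench; origin under its middle; leave alone

How it is judged (in metres and radians):
On the way, in this order (a step that is already met when the one before it is completed fails the run):
1. the tool head is fully home (value of joint toolhead above 0.047 m), for 0.2 s.
2. with the tool head home, the bolt is ratcheted tight onto the clamp (value of joint toolhead above 0.047 m and contact force between bolt and clamp above 15 N), for 0.2 s.
At the end, for the whole second after the job is handed in: The tool head is within 3 mm of its end stop; the bolt still presses on the clamp with at least 15 N (reached by a push of about 9 N or more at the knob once seated); the lever is parked within 0.12 rad of the post on the tool head's side and is released; bolt at rest (all of step 2 and value of joint lever below 0.12 rad and angular speed of bolt below 0.05 rad/s); the robot touches nothing.
It fails at once if the clamp is overstrained: the bolt presses on it with over 75 N (more than 18 N at the knob) (contact force between bolt and clamp above 75 N).
It fails at once if another thing on the bench is shifted by more than 30 mm (distance of any of spare_die, water_bottle, tub, green_bin, carton, screwdriver, wrench from where it was at the start of the episode above 0.03 m).
It also fails if it takes over 72 s, if anything falls off the work surface, if the arm or the gripper's body presses on something with over 40 N, if the wrist force passes 120 N, or if a joint passes its speed limit or range.

### The arm

A 7-joint arm with a two-finger parallel gripper is mounted at the origin on the work surface. World frame = base frame: x ahead of the robot, y to its left, z up, the work surface at z = 0. Lengths are in mm, angles in rad, forces in N, time in s.
With the tool pointing down it reaches from about 400 to 875 mm from the base axis. Payload 4.4 kg.
Tool frame: the origin (TCP) lies midway between the tips of the shut fingers; the grasp point (between the pads) lies ctrl.grip_depth behind it (ctrl.grip_depth is the distance from the TCP to the grasp point, in mm); z points along the fingers, y is the line along which they close (so a half turn about z gives the same grasp; the last joint's range is limited). The gripper opens to 85 mm and grips with 20 to 120 N. Pads are 22 mm wide; open, the fingers measure 114 mm over their backs; the gripper's body (76 mm by 85 mm) begins 54 mm behind the grasp point. The pads swing forward as they close: fully open they stand 13 mm farther back than shut.
Start: joints at [-1.178, 0.628, 0.038, 1.517, -0.027, 0.996, -0.02], TCP at [287.847, 582.805, 231.313] pointing down, gripper open.
Joint ranges: [-3.06, 3.06], [-0.37, 2.12], [-1.25, 1.32], [0.18, 2.47], [-1.1, 4.24], [0.23, 1.98], [-2.94, 2.94]. Speed limits (rad/s): [2.57, 2.57, 3.14, 3.14, 3.14, 3.14, 3.14].

### API

Orientations are given as [roll, pitch, yaw] about the fixed x, y, z axes, in that order (R = Rz(yaw) Ry(pitch) Rx(roll)).
In Python, from cell import ctrl gives the robot as it stands.
- The arm moves only by the tool carry_out, never from a script. Its argument "deltas" is one flat list of numbers, 7 for each row, row after row: the turn, a rotation vector about the tool's x, y, z in degrees, then the shift along the tool's x, y, z in m, then the closure, from -1 (fully open) to 1 (shut). In form: [wx, wy, wz, dx, dy, dz, claw, wx, wy, wz, dx, dy, dz, claw, ...]. A call has 1 to 12 rows; each row shifts and turns the commanded pose from where the row before left it, along the tool's axes as they then stand; what a row does not reach is not made up. A row lasts 1/8 s, in which the tool goes at most 62.5 mm and 10.7 degrees, less where a joint would pass 70% of its speed; a pose out of reach is approached as far as the arm can. A call with a gripper value outside its range is refused whole. The fingers move at their own pace and stop on an object; the grip force is fixed at half the most. Time passes only in rows, so rows that do not move let the fingers close. It gives the time, the measured TCP pose, the force, the opening and the grip force at its end, in the units of the state.
- ctrl.read_state(): the state, without advancing time (a new reading comes with each control period).
- ctrl.get_image(name): name is "scene" or "side" or "wrist"; returns the picture (420x560x3 uint8, red, green, blue); there is no depth.
- ctrl.calibration(name): a dict with "mtx" (3x3 intrinsics, pixels), "distortion" ([k1, k2, p1, p2, k3] as OpenCV has them; the pictures are not rectified), "R" (3x3) and "t" (3): a world point X has camera coordinates R X + t. Camera axes: x right, y down, z forward; pixel columns grow to the right and rows downward; lengths in mm; the calibration is good to about 2 mm. A picture is of the moment at which its call begins: read the wrist's pose just before it. calibration takes no time and is no camera call; for the wrist camera it gives the pose at the moment of the call.
- ctrl.finish_job(): hands the job in; it is judged then, once.
The state is a dict: "clock": time; "qpos": joint angles; "qd": joint speeds; "tau": joint torques, N m; "eef_pos": TCP position; "tool_rot": TCP orientation; "force": force on the tool from outside, world axes, zero at the start; "torque": the same for the moment, N m; "width": finger opening in mm; "gripper_force": force on a finger pad.
Only numpy, scipy, OpenCV 4.12 (cv2) and the standard library are available. Lean on these libraries where they do the work, as an engineer would, in place of code of your own. Each camera call takes 0.05 s, during which the arm holds its last target. There are 200 camera calls.

## Working session

There is one attempt and no reset: what is moved stays moved. The work goes in short steps, Python scripts to look and compute and a tool call to move; the robot and the scene stay as the last step left them, time stands still between calls to the robot, and variables do not carry over. Pictures are saved under pics/ and viewed, at most 10 in all, crops included, and the job is handed in when it is done.

Besides the shell and the picture viewer there is one more tool, called as a command line: name --argument value ..., lists and objects as JSON in quotes. carry_out: Moves the arm, as the interface text tells. Its arguments: {"type":"object","properties":{"deltas":{"type":"array"}},"required":["deltas"]}

```bash
ls; mkdir -p pics; python3 - <<'E'
from cell import ctrl
import cv2,numpy as np
for n in("scene","side"):
    im=ctrl.get_image(n); cv2.imwrite(f"pics/{n}0.png",cv2.cvtColor(im,cv2.COLOR_RGB2BGR))
    c=ctrl.calibration(n); print(n,np.round(c["mtx"],1).tolist(),c["distortion"],"campos",-np.array(c["R"]).T@c["t"])
print(ctrl.read_state(),ctrl.grip_depth)
E
```

```text
pics
scene [[489.1, 0.0, 281.8], [0.0, 489.1, 213.1], [0.0, 0.0, 1.0]] [0.04520121 0.         0.         0.         0.        ] campos [1004.63847524 -759.05262002  868.01475879]
side [[385.1, 0.0, 276.6], [0.0, 385.1, 210.0], [0.0, 0.0, 1.0]] [-0.02375489  0.          0.          0.          0.        ] campos [ 432.14854665 -841.45591089  813.10584157]
{'clock': 0.1, 'qpos': array([-1.17782791,  0.62926077,  0.03845714,  1.5182585 , -0.02694192,
        0.99634548, -0.02000556]), 'qd': array([ 0.00138924, -0.00280126,  0.0002401 , -0.00175018,  0.00160025,
       -0.00048456, -0.00120137]), 'tau': array([ 4.00888879e-03, -5.64534009e+01,  1.23092003e+00, -1.93973905e+01,
        1.13157326e-02,  5.39120476e-03, -5.51435718e-06]), 'eef_pos': array([287.5902651 , 582.27959657, 230.47972724]), 'tool_rot': array([-3.13984002e+00,  7.43066292e-05,  2.68284054e+00]), 'force': array([-0.42156118, -0.84477357,  0.43377698]), 'torque': array([0.00675221, 0.02018467, 0.03988817]), 'gripper_force': 0.0, 'width': 85.56063597297218} 18.700000000000003
```

View pics/scene0.png

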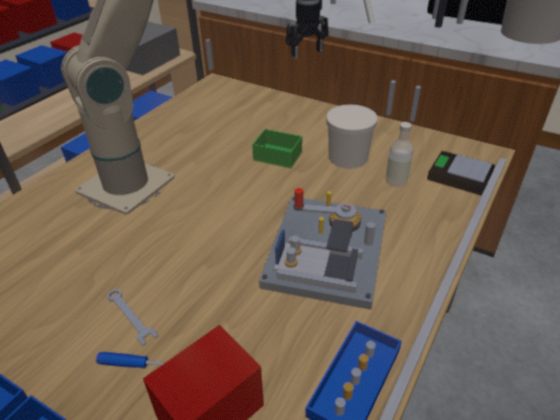

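View pics/side0.png

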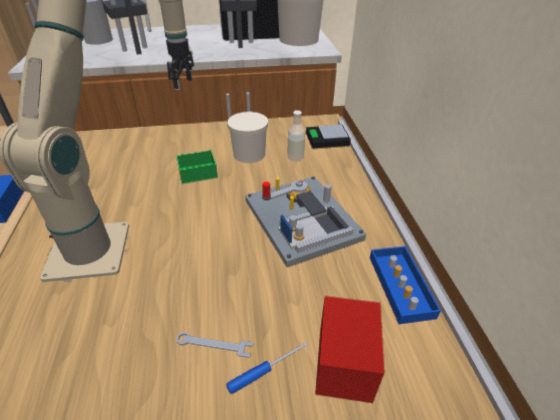

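The dock sits in scene at about (325,250) and in side at (305,220). The red knob is at scene (299,198) and side (266,190). I'll enlarge both.

```bash
python3 - <<'E'
import cv2,numpy as np
a=cv2.imread("pics/scene0.png")[180:310,255:395]; b=cv2.imread("pics/side0.png")[170:270,235:370]
cv2.imwrite("pics/ca.png",cv2.resize(a,(0,0),fx=4.5,fy=4.5,interpolation=2))
cv2.imwrite("pics/cb.png",cv2.resize(b,(0,0),fx=5.5,fy=5.5,interpolation=2))
E
```

```text
(no output)
```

View pics/ca.png

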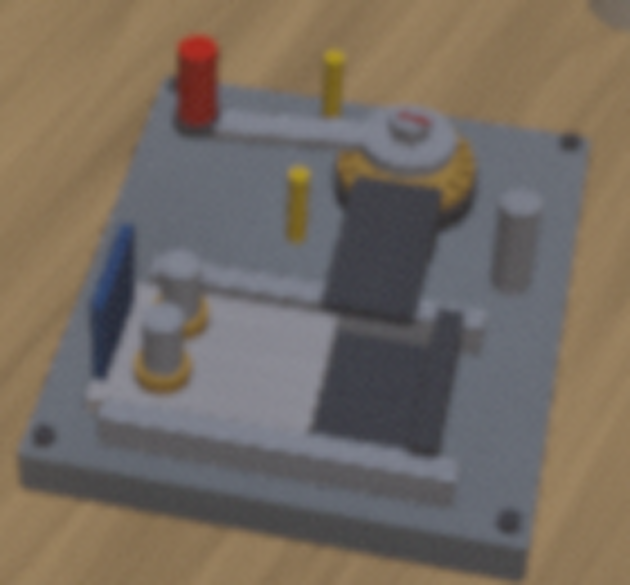

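View pics/cb.png

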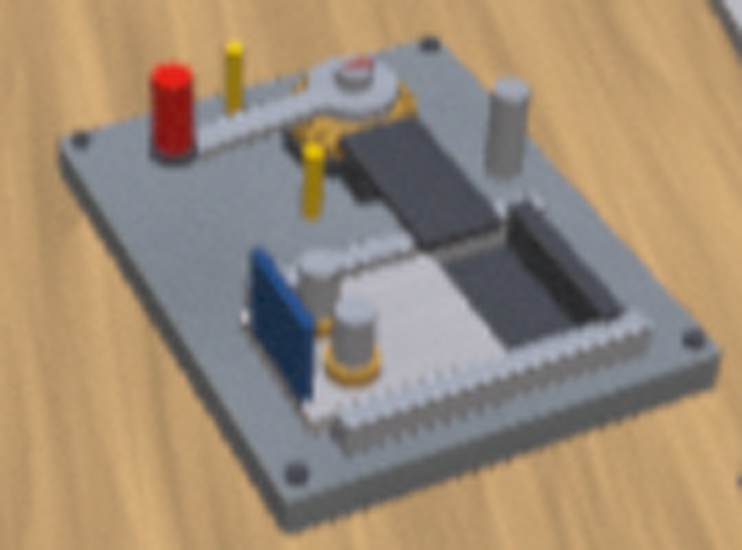

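Scene crop: deck corners (163,82), (22,460), (528,548), (590,145); hex (408,122); knob top (198,47); blue plate top edge (133,228)–(93,305). Side crop: deck corners (62,150), (283,520), (718,352), (440,42); hex (355,73); knob top (173,75); blue plate top edge (257,250)–(308,318). I'll fit the dock pose, lever angle and push face from these.

```bash
cat > fit.py <<'E'
from cell import ctrl
import cv2,numpy as np
from scipy.optimize import least_squares
C={n:ctrl.calibration(n) for n in("scene","side")}
def proj(n,P):
    c=C[n]; return cv2.projectPoints(np.array(P,float),cv2.Rodrigues(np.array(c["R"]))[0],np.array(c["t"],float),np.array(c["mtx"]),np.array(c["distortion"]))[0][:,0]
O={"scene":[[163,82],[22,460],[528,548],[590,145],[408,120],[198,47],[133,228],[93,305]],
   "side":[[62,150],[283,520],[718,352],[440,42],[355,70],[173,75],[257,250],[308,318]]}
K={"scene":(255,180,4.5),"side":(235,170,5.5)}
def pix(n,uv):
    a,b,s=K[n]; return (np.array(uv)+.5)/s-.5+[a,b]
def W(p,P):
    P=np.array(P,float);c,s=np.cos(p[2]),np.sin(p[2]); return np.c_[p[0]+c*P[:,0]-s*P[:,1],p[1]+s*P[:,0]+c*P[:,1],P[:,2]]
def knob(th,z=105): # lever=.6 -> -x ; grows toward +y
    a=th-.6; return [30-120*np.cos(a),85+120*np.sin(a),z]
def model(p): return W(p,[[-130,160,30],[-130,-160,30],[130,-160,30],[130,160,30],[30,85,84],knob(p[3],123),[p[4],-53,100],[p[4],-117,100]])
if __name__=="__main__":
    f=lambda p:np.concatenate([(proj(n,model(p))-pix(n,O[n])).ravel() for n in O])
    r=least_squares(f,[700,0,0,.6,-110],x_scale=[100,100,.3,.3,30],loss="soft_l1")
    p=r.x; print(np.round(p,3)); print(np.round(r.fun.reshape(-1,2),1).tolist())
    print("knob",W(p,[knob(p[3])]),"park",W(p,[knob(0)]),"end",W(p,[knob(1.2)]),"spindle",W(p,[[30,85,84]]),"face",W(p,[[p[4],-85,85]]))
    print(C["side"]["R"])
E
python3 fit.py
```

```text
[ 6.41254e+02  4.40890e+01  2.81000e-01  5.13000e-01 -9.68370e+01]
[[-0.1, -1.2], [-2.2, -0.8], [-0.0, 1.4], [0.2, -1.0], [0.1, 0.7], [-0.4, 0.3], [-1.5, -0.3], [0.3, 1.2], [-0.9, -2.4], [0.6, -3.3], [1.6, 0.0], [-0.1, -1.5], [0.1, -0.6], [-0.1, -0.5], [0.1, -0.5], [0.8, 1.3]]
knob [[534.53994512  90.81113978 105.        ]] park [[570.14094882  41.48077523 105.        ]] end [[532.50749686 171.66456825 105.        ]] spindle [[646.46878415 134.07700384  84.        ]] face [[571.83162004 -64.4597452   85.        ]]
[[ 0.98992879 -0.14155124  0.0020604 ]
 [-0.09020655 -0.64193659 -0.76143298]
 [ 0.10910443  0.75357857 -0.64824036]]
```

```bash
sed -i 's/\[62,150\],\[283,520\]/[60,142],[284,496]/' fit.py; python3 fit.py
```

```text
[ 6.41181e+02  4.50140e+01  2.81000e-01  5.06000e-01 -9.69590e+01]
[[0.0, -1.4], [-2.0, -1.1], [0.1, 1.1], [0.3, -1.2], [0.2, 0.5], [-0.3, 0.3], [-1.4, -0.5], [0.4, 1.0], [-0.6, -1.1], [0.3, 0.8], [1.4, -0.2], [-0.2, -1.6], [0.0, -0.7], [-0.0, -0.5], [-0.0, -0.7], [0.6, 1.1]]
knob [[534.76549792  90.95599853 105.        ]] park [[570.06785552  42.40058206 105.        ]] end [[532.42606892 172.58196542 105.        ]] spindle [[646.38976244 135.0016972   84.        ]] face [[571.64797568 -63.5737568   85.        ]]
[[ 0.98992879 -0.14155124  0.0020604 ]
 [-0.09020655 -0.64193659 -0.76143298]
 [ 0.10910443  0.75357857 -0.64824036]]
```

carry_out --deltas '[0,0,-10.57,0,0,0,1,0,0,-10.57,0,0,0,1,0,0,-10.57,0,0,0,1,0,0,-10.57,0,0,0,1,0,0,0,-0.004,-0.058,0,1,0,0,0,-0.004,-0.058,0,1,0,0,0,-0.004,-0.058,0,1,0,0,0,-0.004,-0.058,0,1,0,0,0,-0.004,-0.058,0,1,0,0,0,-0.004,-0.058,0,1,0,0,0,-0.004,-0.058,0,1,0,0,0,-0.004,-0.058,0,1]'

```text
clock: 1.6
eef_pos: [446.8, 143.7, 231.2]
tool_rot: [3.142, -0.0, -2.862]
force: [0.3, 0.2, 0.6]
width: 0.1
gripper_force: 0.0
```

```bash
cat > h.py <<'E'
from fit import *
from scipy.spatial.transform import Rotation as Ro
P=np.array([641.181,45.014,.281,.506,-96.96])
def dock(): # TCP in dock frame
    s=ctrl.read_state(); d=s["eef_pos"][:2]-P[:2]; c,n=np.cos(P[2]),np.sin(P[2])
    f=s["force"]; return s,np.array([c*d[0]+n*d[1],-n*d[0]+c*d[1],s["eef_pos"][2]]),np.array([c*f[0]+n*f[1],-n*f[0]+c*f[1],f[2]])
def show():
    s,d,f=dock(); print("t",s["clock"],"dock",np.round(d,1),"F",np.round(f,2),"yaw-rel",np.round(np.degrees(s["tool_rot"][2]-P[2]),2),"rp",np.round(s["tool_rot"][:2],3),"w",s["width"])
    return s,d,f
def go(x,y,z): # delta in tool axes, m, for dock-frame target
    s,d,f=show(); c,n=np.cos(P[2]),np.sin(P[2]); e=np.array([x,y,z])-d
    w=np.array([c*e[0]-n*e[1],n*e[0]+c*e[1],e[2]]); print("tool shift",np.round(Ro.from_euler("xyz",s["tool_rot"]).inv().apply(w)/1000,4))
E
python3 -c "
from h import *
go(-143,-85,231)"
```

```text
t 1.6 dock [-159.4  148.7  231.2] F [0.34 0.1  0.6 ] yaw-rel -180.1 rp [ 3.142 -0.   ] w 0.06856930199800455
tool shift [-1.680e-02 -2.337e-01  2.000e-04]
```

carry_out --deltas '[0,0,0,-0.002,-0.0584,0,1,0,0,0,-0.002,-0.0584,0,1,0,0,0,-0.002,-0.0584,0,1,0,0,0,-0.002,-0.0584,0,1,0,0,0,0,0,0.05,1,0,0,0,0,0,0.05,1,0,0,0,0,0,0.055,1,0,0,0,0,0,0,1]'

```text
clock: 2.6
eef_pos: [514.7, -76.4, 72.6]
tool_rot: [3.138, -0.009, -2.862]
force: [-0.2, 0.4, 0.5]
width: -0.2
gripper_force: 0.0
```

```bash
python3 -c "
from h import *
show()
for n in('wrist',):
  im=ctrl.get_image(n); cv2.imwrite('pics/w1.png',im[:,:,::-1])"
```

```text
t 2.6 dock [-155.2  -81.6   72.6] F [-0.09  0.45  0.54] yaw-rel -180.1 rp [ 3.138 -0.009] w -0.1802050743073395
```

View pics/w1.png

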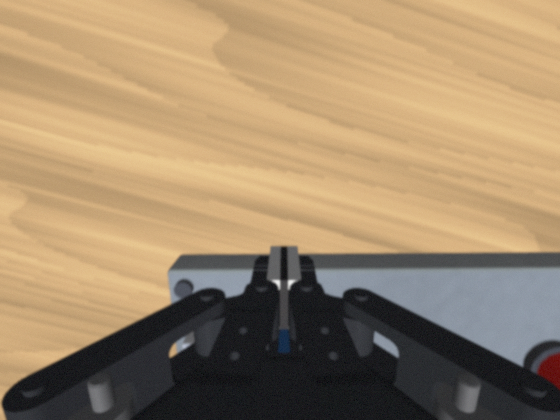

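The wrist view shows the shut fingers in front of the blue plate (283,340), squared to the dock edge (row 260). Now I'll push.

carry_out --deltas '[0,0,0,-0.012,-0.002,0,1,0,0,0,-0.012,-0.001,0,1,0,0,0,-0.012,0,0,1,0,0,0,-0.006,0,0,1,0,0,0,-0.006,0,0,1,0,0,0,-0.006,0,0,1,0,0,0,-0.006,0,0,1,0,0,0,-0.006,0,0,1,0,0,0,-0.006,0,0,1,0,0,0,-0.006,0,0,1,0,0,0,-0.006,0,0,1,0,0,0,-0.006,0,0,1]'

```text
clock: 4.15
eef_pos: [601.4, -55.9, 75.8]
tool_rot: [3.14, -0.01, -2.863]
force: [-19.0, -3.5, 14.8]
width: 0.1
gripper_force: 9.9
```

```bash
python3 -c "
from h import *
show()"
```

```text
t 4.15 dock [-66.2 -85.9  75.8] F [-19.23   1.88  14.81] yaw-rel -180.14 rp [ 3.14 -0.01] w 0.09503117096874736
```

carry_out --deltas '[0,0,0,-0.003,0,0,1,0,0,0,0,0,0,1]'

```text
clock: 4.4
eef_pos: [601.3, -56.0, 75.7]
tool_rot: [3.14, -0.015, -2.864]
force: [-18.9, -3.2, 13.7]
width: -0.1
gripper_force: 9.5
```

```bash
python3 -c "
from h import *
show()
a=ctrl.get_image('scene')[180:310,255:395]; b=ctrl.get_image('side')[170:270,235:375]
a=cv2.resize(a,(560,520),interpolation=2);b=cv2.resize(b,(0,0),fx=4,fy=4,interpolation=2)
cv2.imwrite('pics/p2.png',cv2.resize(np.hstack([a,np.vstack([b,np.zeros((120,560,3),np.uint8)])])[:,:,::-1],(800,371)))"
```

```text
t 4.4 dock [-66.3 -86.   75.7] F [-19.03   2.14  13.68] yaw-rel -180.19 rp [ 3.14  -0.015] w -0.11552386587653958
```

View pics/p2.png

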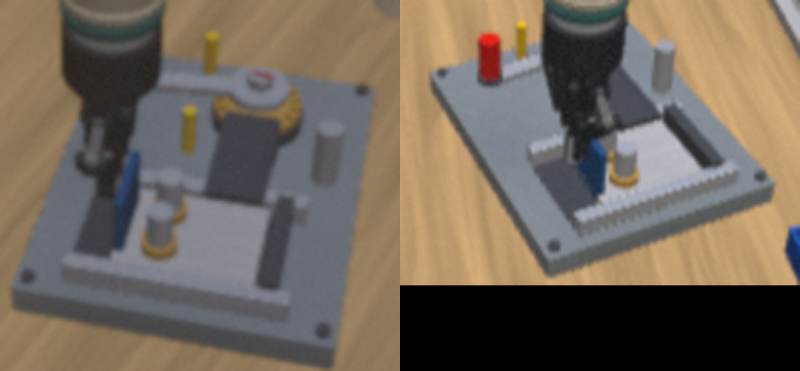

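```bash
python3 -c "
from h import *
k=2.857
o=np.array([[138,152],[120,190]])/k+[255,180]
print(o)
for x in(-57,-52,-47,-42): print(x,proj('scene',W(P,[[x,-53,100],[x,-117,100]])).round(1).tolist())
print(ctrl.read_state()['tau'].round(1))
im=ctrl.get_image('scene')[215:285,275:365]
cv2.imwrite('pics/p3.png',cv2.resize(im[:,:,::-1],(0,0),fx=8,fy=8,interpolation=2))"
```

```text
[[303.30241512 233.20266013]
 [297.00210011 246.50332517]]
-57 [[299.4, 232.5], [293.0, 251.3]]
-52 [[301.5, 232.8], [295.1, 251.7]]
-47 [[303.7, 233.2], [297.3, 252.1]]
-42 [[305.8, 233.5], [299.5, 252.5]]
[ -2.9 -53.1  -2.9 -22.   -0.5  -6.   -0. ]
```

View pics/p3.png

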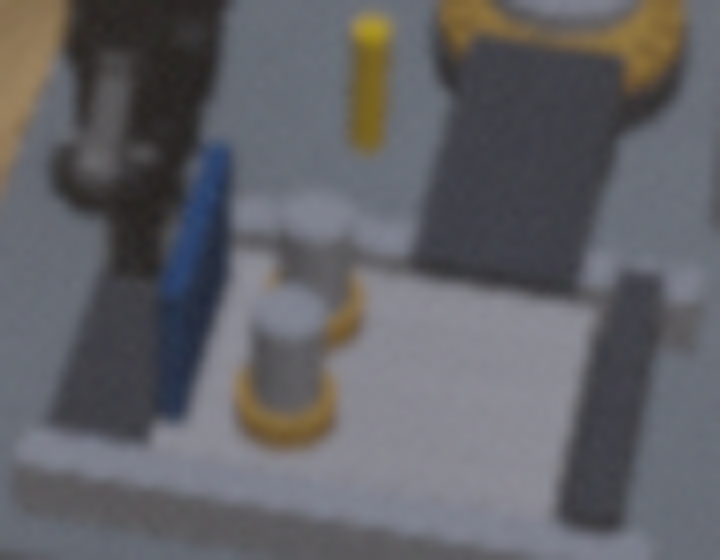

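carry_out --deltas '[0,0,0,-0.004,0,0,1,0,0,0,-0.004,0,0,1,0,0,0,-0.004,0,0,1]'

```text
clock: 4.92
eef_pos: [601.1, -56.0, 75.4]
tool_rot: [3.137, -0.04, -2.866]
force: [-45.5, -7.0, 39.9]
width: -0.1
gripper_force: 24.1
```

```bash
python3 -c "
from h import *
show()"
```

```text
t 4.925 dock [-66.5 -86.   75.4] F [-45.63   5.84  39.88] yaw-rel -180.31 rp [ 3.137 -0.04 ] w -0.06119738025869007
```

carry_out --deltas '[0,0,0,0.025,0,0,1,0,0,0,0.03,0,0,1,0,0,0,0,0,-0.055,1,0,0,0,0,0,-0.055,-1,0,0,-5.4,0,0.05,0,-1,0,0,0,0,0.05,0,-1,0,0,0,0,0.055,0,-1,0,0,0,0,0,0,-1]'

```text
clock: 5.92
eef_pos: [515.9, 86.5, 187.1]
tool_rot: [3.139, 0.005, -2.759]
force: [-0.1, -0.3, 0.7]
width: 85.3
gripper_force: 0.0
```

```bash
python3 -c "
from h import *
go(-89.5,73.7,180)
a=ctrl.get_image('scene')[180:310,255:395]; 
cv2.imwrite('pics/p4.png',cv2.resize(a[:,:,::-1],(0,0),fx=4.5,fy=4.5,interpolation=2))"
```

```text
t 5.925 dock [-108.9   74.6  187.1] F [-0.15 -0.23  0.75] yaw-rel -174.19 rp [3.139 0.005] w 85.25570277994147
tool shift [-0.0191 -0.0028  0.0072]
```

View pics/p4.png

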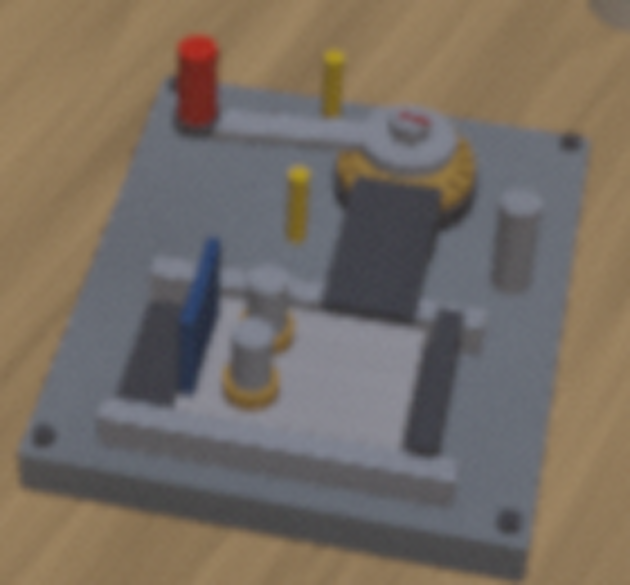

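The tool head is home: its plate sits against the dark rear stop at (435,385), and the cylinders moved about 19.6 px, roughly 47 mm. The lever is unchanged. Next I'll straddle the knob.

carry_out --deltas '[0,0,0,-0.019,-0.003,0,-1,0,0,0,0,0,0.05,-1,0,0,0,0,0,0.053,-1,0,0,0,0,0,0,0.2,0,0,0,0,0,0,0.2,0,0,0,0,0,0,0.2,0,0,0,0,0,0,0.2]'

```text
clock: 6.85
eef_pos: [535.4, 84.2, 85.1]
tool_rot: [-3.141, 0.003, -2.768]
force: [0.0, -0.1, -0.1]
width: 34.3
gripper_force: 0.0
```

```bash
python3 -c "
from h import *
go(-89.5,73.7,84)
a=ctrl.get_image('wrist'); b=ctrl.get_image('side')[150:250,225:325]
cv2.imwrite('pics/p5.png',np.hstack([cv2.resize(a,(400,300)),cv2.resize(b,(300,300),interpolation=2)])[:,:,::-1])"
```

```text
t 6.85 dock [-90.8  67.   85.1] F [-0.   -0.12 -0.1 ] yaw-rel -174.72 rp [-3.141e+00  3.000e-03] w 34.26200269767017
tool shift [-0.0019  0.0066  0.0011]
```

View pics/p5.png

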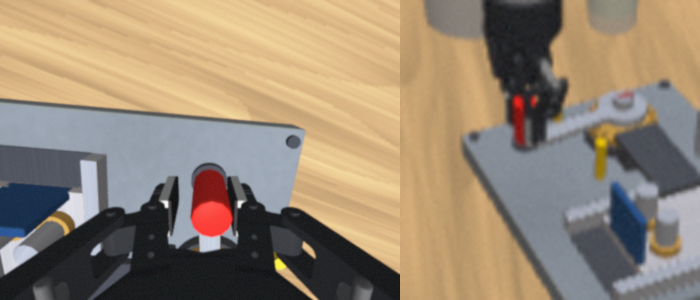

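The wrist view shows the knob (211,205) between the pads (178 and 232), slightly to the +y side. Starting the first stroke.

carry_out --deltas '[0,0,0,-0.001,0.0105,0,0.2,0,0,5,-0.0005,0.0105,0,0.2,0,0,5,-0.0005,0.0105,0,0.2,0,0,5,-0.0005,0.0105,0,0.2,0,0,5,-0.0005,0.0105,0,0.2,0,0,5,-0.0005,0.0105,0,0.2,0,0,5,-0.0005,0.0105,0,0.2]'

```text
clock: 7.82
eef_pos: [525.7, 154.4, 83.4]
tool_rot: [-3.139, 0.003, 2.987]
force: [4.0, -6.3, -2.4]
width: 34.1
gripper_force: 3.0
```

```bash
cat >> h.py <<'E'
def lev():
    s,d,f=show(); r=d[:2]-[30,85]; a=np.arctan2(r[1],-r[0]); t=np.array([np.sin(a),np.cos(a)])
    print("TCP lever angle %.3f radius %.1f toolangle %.3f  Ftan %.2f Frad %.2f"%(a+.6,np.hypot(*r),.6-((s['tool_rot'][2]-P[2])+np.pi+1)%(2*np.pi)+1,-f[:2]@t,-f[:2]@[np.cos(a),-np.sin(a)]))
E
python3 -c "
from h import *
lev()"
```

```text
t 7.825 dock [-80.6 137.2  83.4] F [ 2.12 -7.13 -2.44] yaw-rel 155.06 rp [-3.139e+00  3.000e-03] w 34.12931603187262
TCP lever angle 1.041 radius 122.3 toolangle 1.035  Ftan 5.54 Frad -4.96
```

carry_out --deltas '[0,0,5,-0.0005,0.0105,0,0.2,0,0,5,-0.0005,0.0105,0,0.2,0,0,2,0,0.004,0,0.2,0,0,0,0,0,0,0.2]'

```text
clock: 8.32
eef_pos: [531.3, 178.0, 83.4]
tool_rot: [-3.138, 0.002, 2.781]
force: [2.1, -6.6, 0.5]
width: 34.1
gripper_force: 2.9
```

```bash
python3 -c "
from h import *
lev()"
```

```text
t 8.325 dock [-68.7 158.3  83.4] F [ 0.2  -6.92  0.46] yaw-rel 143.22 rp [-3.138e+00  2.000e-03] w 34.0854529208526
TCP lever angle 1.238 radius 123.0 toolangle 1.242  Ftan 5.43 Frad -4.29
```

carry_out --deltas '[0,0,-10,-0.0019,-0.0208,0,0.2,0,0,-10,-0.0019,-0.0208,0,0.2,0,0,-10,-0.0019,-0.0208,0,0.2,0,0,-10,-0.0019,-0.0208,0,0.2,0,0,-10,-0.0019,-0.0208,0,0.2,0,0,-10,-0.0019,-0.0208,0,0.2,0,0,-10,-0.0019,-0.0208,0,0.2,0,0,0,0,0,0,0.2]'

```text
clock: 9.32
eef_pos: [566.1, 46.5, 83.2]
tool_rot: [-3.141, 0.001, -2.284]
force: [-1.2, 0.4, -0.8]
width: 34.3
gripper_force: 0.0
```

```bash
python3 -c "
from h import *
lev()"
```

```text
t 9.325 dock [-71.7  22.3  83.2] F [-1.04  0.72 -0.84] yaw-rel -146.95 rp [-3.141e+00  1.000e-03] w 34.26070032813954
TCP lever angle 0.047 radius 119.5 toolangle 0.023  Ftan -1.16 Frad 0.50
```

carry_out --deltas '[0,0,0,0,0.01,0,0.2,0,0,10,-0.0016,0.0208,0,0.2,0,0,10,-0.0018,0.0208,0,0.2,0,0,10,-0.0018,0.0208,0,0.2,0,0,10,-0.0018,0.0208,0,0.2,0,0,0,0,0,0,0.2]'

```text
clock: 10.07
eef_pos: [516.9, 127.9, 83.9]
tool_rot: [3.141, 0.002, -2.974]
force: [0.8, -0.9, 0.2]
width: 34.1
gripper_force: 0.3
```

```bash
python3 -c "
from h import *
lev()"
```

```text
t 10.075 dock [-96.4 114.1  83.9] F [ 0.48 -1.08  0.22] yaw-rel -186.51 rp [3.141e+00 2.000e-03] w 34.12064882461902
TCP lever angle 0.826 radius 129.7 toolangle 0.714  Ftan 0.94 Frad -0.71
```

carry_out --deltas '[0,0,6,-0.01,0.003,0,0.2,0,0,5,-0.0006,0.0105,0,0.2,0,0,5,-0.0006,0.0105,0,0.2]'

```text
clock: 10.45
eef_pos: [526.1, 148.1, 83.0]
tool_rot: [-3.138, -0.002, 3.023]
force: [0.8, -7.1, 0.5]
width: 34.4
gripper_force: 3.2
```

```bash
python3 -c "
from h import *
lev()"
```

```text
t 10.45 dock [-82.  130.9  83. ] F [-1.23 -6.99  0.51] yaw-rel 157.11 rp [-3.138e+00 -2.000e-03] w 34.373750414013074
TCP lever angle 0.989 radius 121.0 toolangle 1.000  Ftan 6.94 Frad -1.51
```

carry_out --deltas '[0,0,4.5,-0.0005,0.0095,0,0.2,0,0,4.5,-0.0005,0.0095,0,0.2,0,0,0,0,0,0,0.2]'

```text
clock: 10.82
eef_pos: [529.8, 168.4, 83.0]
tool_rot: [-3.139, -0.002, 2.871]
force: [-0.3, -4.6, 1.9]
width: 34.1
gripper_force: 1.9
```

```bash
python3 -c "
from h import *
lev()"
```

```text
t 10.825 dock [-72.8 149.4  83. ] F [-1.56 -4.34  1.85] yaw-rel 148.39 rp [-3.139e+00 -2.000e-03] w 34.05125196607788
TCP lever angle 1.160 radius 121.3 toolangle 1.152  Ftan 4.50 Frad -0.98
```

carry_out --deltas '[0,0,4,-0.0004,0.008,0,0.2,0,0,-10,-0.0018,-0.0208,0,0.2,0,0,-10,-0.0018,-0.0208,0,0.2,0,0,-10,-0.0018,-0.0208,0,0.2,0,0,-10,-0.0018,-0.0208,0,0.2,0,0,-10,-0.0018,-0.0208,0,0.2,0,0,-10,-0.0018,-0.0208,0,0.2,0,0,-10,-0.0018,-0.0208,0,0.2,0,0,0,0,0,0,0.2]'

```text
clock: 11.95
eef_pos: [570.6, 43.5, 83.1]
tool_rot: [3.141, 0.001, -2.265]
force: [0.1, 0.8, 0.6]
width: 34.6
gripper_force: 0.0
```

```bash
python3 -c "
from h import *
lev()"
```

```text
t 11.95 dock [-68.2  18.1  83.1] F [0.37 0.77 0.62] yaw-rel -145.87 rp [3.141e+00 1.000e-03] w 34.59631812390213
TCP lever angle 0.002 radius 118.9 toolangle 0.004  Ftan -0.42 Frad -0.74
```

carry_out --deltas '[0,0,5,-0.0003,0.0105,0,0.2,0,0,5,-0.0003,0.0105,0,0.2,0,0,5,-0.0004,0.0105,0,0.2,0,0,5,-0.0004,0.0105,0,0.2]'

```text
clock: 12.45
eef_pos: [543.6, 75.7, 83.4]
tool_rot: [-3.14, 0.002, -2.617]
force: [5.1, -4.8, -3.8]
width: 33.8
gripper_force: 3.1
```

```bash
python3 -c "
from h import *
lev()"
```

```text
t 12.45 dock [-85.2  56.5  83.4] F [ 3.56 -6.01 -3.78] yaw-rel -166.03 rp [-3.14e+00  2.00e-03] w 33.825276695458946
TCP lever angle 0.358 radius 118.7 toolangle 0.356  Ftan 6.68 Frad -2.01
```

carry_out --deltas '[0,0,5.5,-0.0004,0.0115,0,0.2,0,0,5.5,-0.0004,0.0115,0,0.2]'

```text
clock: 12.7
eef_pos: [534.1, 96.1, 83.4]
tool_rot: [-3.139, 0.003, -2.809]
force: [6.5, -5.3, -3.7]
width: 34.5
gripper_force: 3.8
```

```bash
python3 -c "
from h import *
lev()"
```

```text
t 12.7 dock [-88.7  78.8  83.4] F [ 4.8  -6.92 -3.73] yaw-rel -177.06 rp [-3.139e+00  3.000e-03] w 34.51940342862983
TCP lever angle 0.548 radius 118.9 toolangle 0.549  Ftan 7.16 Frad -4.43
```

carry_out --deltas '[0,0,5,-0.0004,0.0105,0,0.2,0,0,5,-0.0004,0.0105,0,0.2]'

```text
clock: 12.95
eef_pos: [529.5, 114.6, 83.5]
tool_rot: [-3.138, 0.004, -2.985]
force: [7.8, -9.9, -5.7]
width: 34.2
gripper_force: 5.6
```

```bash
python3 -c "
from h import *
lev()"
```

```text
t 12.95 dock [-88.   97.8  83.5] F [  4.69 -11.71  -5.68] yaw-rel -187.1 rp [-3.138  0.004] w 34.18801812654997
TCP lever angle 0.708 radius 118.7 toolangle 0.724  Ftan 11.13 Frad -5.93
```

carry_out --deltas '[0,0,0,0,0,0,0.2,0,0,0,0,0,0,0.2]'

```text
clock: 13.2
eef_pos: [529.1, 115.5, 83.5]
tool_rot: [-3.139, 0.003, -2.981]
force: [5.7, -6.6, -4.0]
width: 34.5
gripper_force: 3.7
```

```bash
python3 -c "
from h import *
lev()"
```

```text
t 13.2 dock [-88.1  98.8  83.5] F [ 3.61 -7.91 -4.03] yaw-rel -186.89 rp [-3.139e+00  3.000e-03] w 34.47497237215533
TCP lever angle 0.716 radius 118.9 toolangle 0.720  Ftan 7.43 Frad -4.51
```

carry_out --deltas '[0,0,2.5,-0.0002,0.0052,0,0.2,0,0,2.5,-0.0002,0.0052,0,0.2]'

```text
clock: 13.45
eef_pos: [528.5, 123.2, 83.5]
tool_rot: [-3.137, 0.004, -3.072]
force: [8.4, -12.4, -3.7]
width: 34.3
gripper_force: 6.5
```

```bash
python3 -c "
from h import *
lev()"
```

```text
t 13.45 dock [-86.6 106.4  83.5] F [  4.58 -14.26  -3.74] yaw-rel -192.1 rp [-3.137  0.004] w 34.25727433745911
TCP lever angle 0.781 radius 118.6 toolangle 0.811  Ftan 13.20 Frad -7.08
```

carry_out --deltas '[0,0,0,0,0,0,0.2,0,0,0,0,0,0,0.2]'

```text
clock: 13.7
eef_pos: [528.3, 123.8, 83.5]
tool_rot: [-3.137, 0.004, -3.07]
force: [6.2, -11.1, -3.0]
width: 34.3
gripper_force: 5.4
```

```bash
python3 -c "
from h import *
lev()"
```

```text
t 13.7 dock [-86.6 107.   83.5] F [  2.88 -12.36  -3.  ] yaw-rel -191.98 rp [-3.137  0.004] w 34.336935438601536
TCP lever angle 0.786 radius 118.6 toolangle 0.809  Ftan 11.61 Frad -5.12
```

Moving push peaked at 13.2 N and holds at 11.6 N, so the bolt is tight. Swinging the lever back to park.

carry_out --deltas '[0,0,-10,-0.0016,-0.0208,0,0.2,0,0,-10,-0.0016,-0.0208,0,0.2,0,0,-10,-0.0016,-0.0208,0,0.2,0,0,-10,-0.0016,-0.0208,0,0.2,0,0,-6,-0.0005,-0.0125,0,0.2,0,0,0,0,0,0,0.2]'

```text
clock: 14.45
eef_pos: [568.3, 44.3, 83.2]
tool_rot: [3.141, 0.0, -2.265]
force: [-1.0, -1.1, -0.2]
width: 34.1
gripper_force: 0.0
```

```bash
python3 -c "
from h import *
lev()"
```

```text
t 14.45 dock [-70.2  19.6  83.2] F [-1.28 -0.77 -0.17] yaw-rel -145.9 rp [3.141 0.   ] w 34.08622833929716
TCP lever angle 0.022 radius 119.7 toolangle 0.005  Ftan -0.05 Frad 1.49
```

carry_out --deltas '[0,0,0,0,-0.003,0,0.2,0,0,0,0,-0.003,0,0.2,0,0,0,0,0,0,0.2]'

```text
clock: 14.82
eef_pos: [573.2, 40.4, 83.3]
tool_rot: [3.141, -0.0, -2.262]
force: [-1.1, -0.4, 0.7]
width: 34.4
gripper_force: 0.4
```

```bash
python3 -c "
from h import *
lev()"
```

```text
t 14.825 dock [-66.6  14.4  83.3] F [-1.12 -0.09  0.71] yaw-rel -145.71 rp [ 3.141 -0.   ] w 34.41526955719633
TCP lever angle -0.031 radius 119.6 toolangle 0.002  Ftan -0.59 Frad 0.96
```

Contact is light and the lever is near 0. I'll ease off, open and lift.

carry_out --deltas '[0,0,0,0,0.004,0,0.2,0,0,0,0,0,0,-0.2,0,0,0,0,0,0,-0.2,0,0,0,0,0,-0.04,-0.2,0,0,0,0,0,-0.06,-0.2,0,0,0,0,0,-0.06,-0.2,0,0,0,0.05,0,0,-0.2,0,0,0,0.05,0,0,-0.2,0,0,0,0.03,0,0,-0.2,0,0,0,0,0,0,-0.2]'

```text
clock: 16.08
eef_pos: [486.0, -60.1, 243.4]
tool_rot: [-3.141, -0.002, -2.266]
force: [0.1, 0.6, 0.6]
width: 51.5
gripper_force: 0.0
```

```bash
python3 -c "
from h import *
show()
a=ctrl.get_image('scene')[180:310,255:395]
cv2.imwrite('pics/p6.png',cv2.resize(a[:,:,::-1],(0,0),fx=4.5,fy=4.5,interpolation=2))
q=proj('scene',W(P,[knob(0,123),knob(.12,123),[-47,-53,100]])); print(((q-[255,180]+.5)*4.5-.5).round())"
```

```text
t 16.075 dock [-178.2  -57.9  243.4] F [0.31 0.58 0.64] yaw-rel -145.96 rp [-3.141e+00 -2.000e-03] w 51.45149712447909
[[210. 116.]
 [202. 100.]
 [221. 241.]]
```

View pics/p6.png

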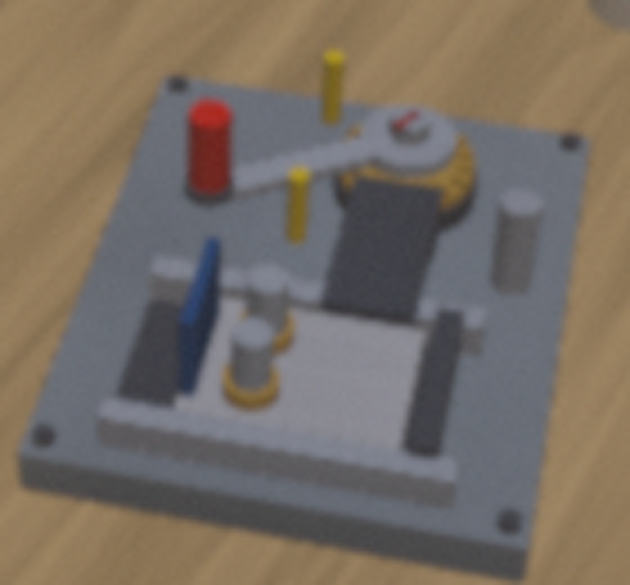

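The knob top is at (210,112), about 0.03 rad from parked, with the bar at its post. The tool head is still home. Handing in.

```bash
python3 -c "
from cell import ctrl
print(ctrl.finish_job())"
```

```text
the job is handed in; nothing more can be done
None
```

The job is handed in, with no verdict shown: the tool head was pushed home to its hard stop, the bolt tightened to about 13 N at the knob (11.6 N at rest), and the lever parked about 0.03 rad from its post and released, all in 16 s.

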